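Clamp the forming stake in the bench holder

ROBOT

A 6-joint arm with a two-finger parallel gripper is mounted at the origin on the work surface. World frame = base frame: x ahead of the robot, y to its left, z up, the work surface at z = 0. Lengths are in m, angles in degrees, forces in N, time in s.
With the tool pointing down it reaches from about 0.375 to 0.9 m from the base axis. Payload 3.1 kg.
Tool frame: the origin (TCP) lies at the very end of the fingers, on their centre line; the grasp point (between the pads) lies 19 mm behind it; z points along the fingers, y is the direction in which the jaws open and shut (so a half turn about z gives the same grasp; the last joint's range is limited). The gripper opens to 87 mm and grips with 3 to 60 N. Pads are 19 mm wide; open, the fingers measure 117 mm over their backs; the gripper's body (75 mm by 190 mm) begins 51 mm behind the grasp point.
Start: joints at [-75.201, 30.224, 82.088, -0, 67.689, -10.227], TCP at [0.264, -0.566, 0.202] pointing down, gripper open.
Joint ranges: [-176.69, 176.69], [-43.24, 126.21], [12.49, 139.97], [-82, 262], [0, 151.66], [-163.58, 163.58]. Speed limits (degrees/s): [159.86, 159.86, 180, 180, 180, 180].

INTERFACE

Orientations are given as a 3x3 rotation matrix whose columns are the frame's x, y, z axes.
In Python, from rig import bot gives the robot as it stands. The module is installed in compiled form; this text tells all that it offers.
- The arm moves only by the tool play_rows, never from a script. Its argument "targets" is a list of rows, each a list of 7 numbers: the closure, from 0 (fully open) to 1 (shut), then the shift along the world's x, y, z in m, then the turn, a rotation vector about the world's x, y, z in rad. A call has 1 to 12 rows; each row shifts and turns the commanded pose from where the row before left it; what a row does not reach is not made up. A row lasts 1/8 s, in which the tool goes at most 62.5 mm and 10.7 degrees, less where a joint would pass 70% of its speed; a pose out of reach is approached as far as the arm can. A call with a gripper value outside its range is refused whole. The fingers move at their own pace and stop on an object; the grip force is fixed at half the most. Time passes only in rows, so rows that do not move let the fingers close. It gives the time, the measured TCP pose, the force and the opening at its end, in the units of the state.
- bot.read_state(): the state, without advancing time (a new reading comes with each control period).
- bot.capture(name): name is "scene" or "top"; returns the picture (384x512x3 uint8, blue, green, red); there is no depth.
- bot.get_calibration(name): a dict with "fx", "fy", "cx", "cy" (pixels), "k1" (the pictures are not rectified: a ray, as slopes to the right and down, at radius r is drawn at 1 + k1 r^2 times it, then the intrinsics apply), "R" (3x3) and "t" (3): a world point X has camera coordinates R X + t. Camera axes: x right, y down, z forward; pixel columns grow to the right and rows downward; lengths in m; the calibration is good to about 2 mm. A picture is of the moment at which its call begins. get_calibration takes no time and is no camera call.
- bot.hand_in(): hands the job in, once; it reports no verdict.
The state is a dict: "time_s": time; "joint_positions": joint angles; "qvel": joint speeds; "tau": joint torques, N m; "position": TCP position; "tcp_rot": TCP orientation; "force": force on the tool from outside, world axes, zero at the start; "moment": the same for the moment, N m; "opening": opening from 0.0 (shut) to 1.0 (fully open).
Only numpy, scipy, OpenCV 4.12 (cv2) and the standard library are available. Lean on these libraries where they do the work, as an engineer would, in place of code of your own. Each camera call takes 0.05 s, during which the arm holds its last target. There are 200 camera calls.

TASK

Set the steel forming stake flat into the slot of the bench holder, its long side across from the cam to the spring jaw, push it fully home against the end stop and let go of it. Then turn the black ball knob clockwise until the cam nips the stake and has pushed the spring jaw back by about 3 mm: firm, but not overtightened. Handle the stake gently and leave everything else on the bench alone.

Things in the scene. Friction and masses are not known exactly. Their poses are not given: they have to be found in the camera images.
- stake: Loose bare-steel forming stake, 0.3 to 0.55 kg: flat base 56 mm (its x) by 90 mm (its y), 10 mm thick, and in its middle an upright round post 16 mm across whose top is 50 mm above the underside. Origin: centre of the underside, z up along the post. It fits either way round (half a turn is the same). Grip the post, above the base, fingers closing along its x.
- holder: Grey holder fixed on the bench: board 150 (x) by 250 (y) mm, 8 mm thick. Origin on the bench, below the home position of the stake's centre in x. At -y of the slot stands the steel cam, its open edge at y = -54.5 mm or lower; at +y the spring jaw, a steel bar 70 mm long in x, top 20 mm above the bench. The jaw slides in y only, against a spring of 6 N per mm without preload.
- slot (a point): Point on the board's top, 8 mm above the bench, at holder x = 0, y = -8 mm: put the stake's centre down within 1.5 mm of it in y and 5 to 30 mm short of it in x, stake x along holder x (axes as the holder's), then slide it to +x. The jaw's face is anywhere from holder y = +39 to +49 mm, set differently each time, so the knob angle where the nip begins is unknown and must be felt.
- end_stop (a point): Middle of the end stop's face: a dark bar 78 mm long in y on the board, top 20 mm above the bench, face at holder x = +28 mm looking to -x. The stake is home when its base touches it, its centre then at holder x = 0. A push of 5 to 8 N is enough.
- cam_knob: Cam disc, stem and ball knob as one, turning about an upright axis at holder x = 0, y = -75 mm. Origin on the axis at the board's top; x and y turn with it. Angle a = how far clockwise from above it stands from the holder's axes: 0 to 0.2 rad at the start, 2.9 at most, yaw falls as it tightens. The disc (30 mm radius, top 22 mm above the bench) reaches 30 - 10 cos(a) mm towards the jaw.
- ball (a point): Centre of the smooth black ball, 42 mm across, on the axis, 90 mm above the bench, on a 16 mm stem. Slippery (friction 0.4): it turns only if the pads meet it at its widest, at this height, with 40 to 60 N of grip. Its own friction is 0.27 N m either way, so that once an arm has stopped (and sprung back a little) the reading may be 0.27 N m off to either side: compare like with like.
- axis (a point): Point on the knob's axis at the board's top. The nip begins at an angle a of 0.9 to 2.0 rad and is first felt as a rise of some 0.07 N m over free turning, about 0.06 rad past the touch; firm is when the cam reaches about 3.3 mm more than at the touch (0.3 to 0.45 rad on), 20 N on the stake; over 40 N is overtightened. It stays where it is left. Two grasps are usual.
- crown: Bystander, loose: a little dark sheet-metal crown, 30 x 60 mm, 20 mm tall. Not to be moved.
- jar: Bystander, loose: closed jar, 56 mm across, 75 mm tall. Not to be moved.
- cup: Bystander, loose: white cup, 76 mm across, 90 mm tall. Not to be moved.
- roll: Bystander, loose: flat cork ring, 70 mm across, 24 mm tall. Not to be moved.
- weight: Bystander, loose: brass weight, 48 mm across, 50 mm tall. Not to be moved.
- hammer: Bystander, loose: hammer lying on the bench. Not to be moved.
- brush: Bystander, loose: brush lying on the bench. Not to be moved.
Not all that is in view belongs to the job. What is shaped like the stake but blue is not meant.

How it is judged (in metres and radians):
On the way:
1. the stake lies flat in the slot, home against the end stop, let go, and not yet nipped (x of stake in the frame of holder between -0.0025 and 0.003 m and y of stake in the frame of holder between -0.02 and 0.02 m and z of stake in the frame of holder below 0.0105 m and angle between stake's own z axis and vertical below 0.06 rad and angle between the x axis of stake and the x axis of holder, either way round below 0.09 rad and contact force between the fingers and stake below 0.1 N and contact force between cam_knob and stake below 5 N), for 0.2 s.
At the end, for the whole second after the job is handed in: The stake lies flat on the holder's board between cam and jaw, within 2.5 mm of the end stop and square to within 0.09 rad, and the cam squeezes it with 12 to 30 N (jaw pushed back 2 to 5 mm), all at rest and let go (x of stake in the frame of holder between -0.0025 and 0.003 m and y of stake in the frame of holder between -0.02 and 0.02 m and z of stake in the frame of holder below 0.0105 m and angle between stake's own z axis and vertical below 0.06 rad and angle between the x axis of stake and the x axis of holder, either way round below 0.09 rad and contact force between cam_knob and stake between 12 and 30 N and linear speed of stake below 0.01 m/s and angular speed of cam_knob below 0.05 rad/s); the robot touches nothing.
It fails at once if the cam was overtightened: more than 40 N on the stake (contact force between cam_knob and stake above 40 N).
It fails at once if the stake was dropped or rammed: more than 60 N against the holder (contact force between stake and holder above 60 N).
It fails at once if a bystander on the bench was moved by more than 20 mm (distance of any of crown, jar, cup, roll, weight, hammer, brush from where it was at the start of the episode above 0.02 m).
It also fails if it takes over 70 s, if anything falls off the work surface, if the arm or the gripper's body presses on something with over 40 N, if the wrist force passes 120 N, or if a joint passes its speed limit or range.

## Working session

There is one attempt and no reset: what is moved stays moved. The work goes in short steps, Python scripts to look and compute and a tool call to move; the robot and the scene stay as the last step left them, time stands still between calls to the robot, and variables do not carry over. Pictures are saved under pics/ and viewed, about 8 in all and at most 12, crops included, and the job is handed in when it is done.

Besides the shell and the picture viewer there is one more tool, called after ">>>" in YAML: its name, and indented under it one key for each argument. play_rows: Moves the arm, as the interface text tells. Its arguments: {"type":"object","properties":{"targets":{"type":"array","items":{"type":"array","items":{"type":"number"}}}},"required":["targets"]}

```bash
mkdir -p pics
cat > h.py <<'E'
import cv2,numpy as np
from rig import bot
def cal(n):
    c=bot.get_calibration(n);K=np.array([[c['fx'],0,c['cx']],[0,c['fy'],c['cy']],[0,0,1.]]);D=np.array([c['k1'],0,0,0.]);return K,D,np.array(c['R']),np.array(c['t'])
def w(n,u,v,z):
    K,D,R,t=cal(n);p=cv2.undistortPoints(np.array([[[u,v]]],float),K,D)[0,0]
    d=R.T@np.array([p[0],p[1],1]);o=-R.T@t;return o+d*(z-o[2])/d[2]
def px(n,X):
    K,D,R,t=cal(n);return cv2.projectPoints(np.array(X,float).reshape(-1,3),cv2.Rodrigues(R)[0],t,K,D)[0][:,0]
E
python3 - <<'E'
from h import *
a=bot.capture("scene");b=bot.capture("top")
cv2.imwrite("pics/s0.png",a);cv2.imwrite("pics/t0.png",b)
for n in("scene","top"):
    K,D,R,t=cal(n);print(n,K[0],K[1],D[0],-R.T@t,R[2])
s=bot.read_state();print(s)
E
```

```text
scene [425.63400928   0.         256.6587159 ] [  0.         425.63400928 194.15048347] -0.059641646137976845 [1.1080383 0.6192315 1.0452269] [-0.43952917 -0.47695516 -0.76113592]
top [394.59336009   0.         259.79828496] [  0.         394.59336009 193.93520443] -0.047733417668423095 [0.44138507 0.02410213 1.07287848] [ 0.10389881 -0.02369865 -0.99430549]
{'time_s': 0.1, 'joint_positions': array([-7.52003357e+01,  3.02736822e+01,  8.21502309e+01, -1.33637377e-03,
        6.76873965e+01, -1.02261284e+01]), 'qvel': array([ 0.06764974, -0.07225465, -0.15792186,  0.01248606,  0.0385425 ,
       -0.03724242]), 'tau': array([-9.42130350e-05, -4.40984952e+01, -1.77150410e+01,  6.35495991e-02,
        5.34155464e-02, -5.33021444e-05]), 'position': array([ 0.2642415 , -0.56562102,  0.20136247]), 'tcp_rot': array([[ 9.06113775e-01,  4.23033757e-01, -5.17109837e-04],
       [ 4.23033950e-01, -9.06111897e-01,  1.87275574e-03],
       [ 3.23679523e-04, -1.91568479e-03, -9.99998113e-01]]), 'force': array([0.0542865 , 0.22078851, 0.60918409]), 'moment': array([-0.0112814 ,  0.0119109 , -0.01780424]), 'opening': 0.9956168632951358}
```

View pics/s0.png

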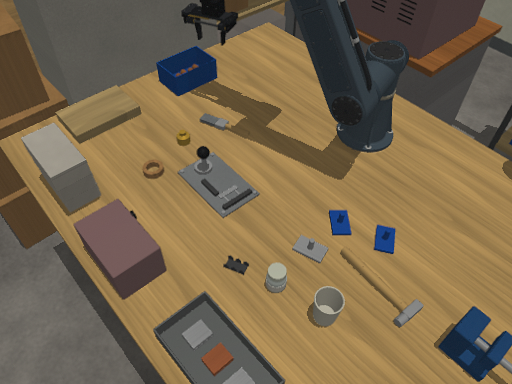

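View pics/t0.png

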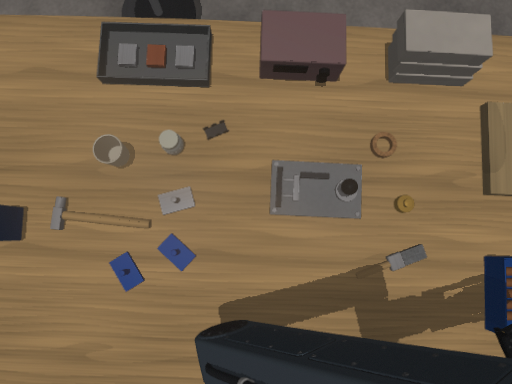

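Top view: the bare-steel stake is at (176,200). The two blue lookalikes at (177,252) and (127,271) are not meant. The holder is at (316,188), with its ball at (349,187), the dark end stop at (315,175) and the jaw on the left. Next is an enlarged crop to confirm.

Run:
```python
from h import *
b=cv2.imread("pics/t0.png")
f=lambda x0,y0,x1,y1:cv2.resize(b[y0:y1,x0:x1],None,fx=6,fy=6,interpolation=cv2.INTER_CUBIC)
A=f(262,150,372,226);B=f(150,180,205,222)
c=np.zeros((456+0,0,3),np.uint8)
cv2.imwrite("pics/c0.png",np.vstack([cv2.resize(A,(780,539)),np.zeros((0,780,3),np.uint8)]))
cv2.imwrite("pics/c1.png",cv2.resize(b[180:222,150:205],(770,588),interpolation=cv2.INTER_CUBIC))
for n,u,v,z in [("top",176,200,.05),("scene",311,241,.05),("top",349,186,.09),("scene",203,153,.09),("top",272,161,.008),("top",362,163,.008),("top",361,217,.008),("top",270,214,.008)]: print(n,u,v,w(n,u,v,z))
```

```text
top 176 200 [0.52533747 0.21655542 0.05      ]
scene 311 241 [0.53233725 0.22553071 0.05      ]
top 349 186 [ 0.57168638 -0.22455494  0.09      ]
scene 203 153 [ 0.57183387 -0.22158225  0.09      ]
top 272 161 [ 0.64447967 -0.03199923  0.008     ]
top 362 163 [ 0.64790408 -0.28131761  0.008     ]
top 361 217 [ 0.49852626 -0.27896321  0.008     ]
top 270 214 [ 0.49907683 -0.03047493  0.008     ]
```

View pics/c0.png

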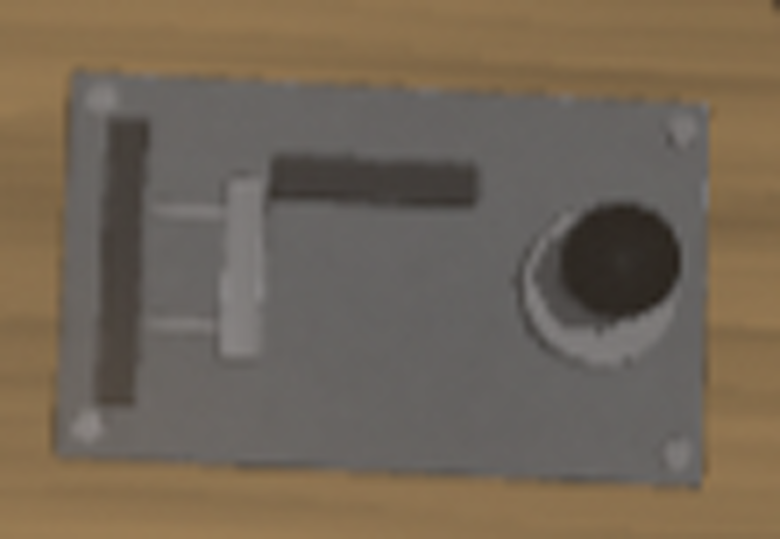

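View pics/c1.png

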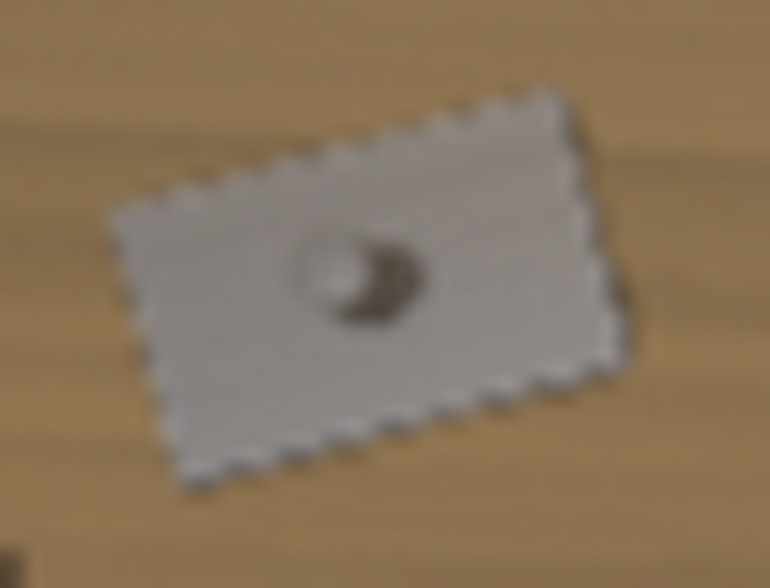

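The crops confirm both. The stake is bare grey steel with its post top at crop (337,272), about top (173.6,199). The holder has the end stop on the +x side, its face from crop (272,200) to (478,207); the jaw face is at about (265,270) and the ball at (622,260).

Run:
```python
from h import *
def g(x0,y0,s,pts,z): return np.array([w("top",x0+(x+.5)/s-.5,y0+(y+.5)/s-.5,z)[:2] for x,y in pts])
s=780/110
B=g(262,150,s,[(72,72),(708,103),(700,485),(57,457)],.008);print("board",B,B.mean(0))
yv=(B[0]+B[3]-B[1]-B[2]);yaw=np.arctan2(-yv[0],yv[1]);print("yaw",yaw, "len",np.linalg.norm(B[0]-B[1]),np.linalg.norm(B[1]-B[2]))
E=g(262,150,s,[(272,200),(478,207)],.02);J=g(262,150,s,[(268,178),(262,357)],.02)
ball=g(262,150,s,[(622,260)],.09)[0]
R=np.array([[np.cos(yaw),-np.sin(yaw)],[np.sin(yaw),np.cos(yaw)]])
O1=ball+R@[0,.075];O2=E.mean(0)-R@[.028,0]
print("ball",ball,"O",O1,O2,"end",(E-O1)@R,"jaw",(J-O1)@R,"board in O",(B-O1)@R)
print("ball scene",w("scene",203,152.5,.09))
S=g(150,180,14,[(115,215),(560,92),(612,355),(180,475)],.01);print("stake",S,S.mean(0),np.linalg.norm(S[0]-S[1]),np.linalg.norm(S[1]-S[2]))
yv=S[0]+S[3]-S[1]-S[2];print("yaw",np.arctan2(-yv[0],yv[1]),"post",g(150,180,14,[(337,272)],.05))
a=cv2.imread("pics/s0.png")
b=np.hstack([cv2.resize(a[225:270,285:335],(400,360),interpolation=2),cv2.resize(a[140:185,180:230],(400,360),interpolation=2)])
cv2.imwrite("pics/c2.png",b)
```

```text
board [[ 0.64800163 -0.03114867]
 [ 0.64476839 -0.27968644]
 [ 0.49583051 -0.27701128]
 [ 0.49899179 -0.02941909]] [ 0.57189808 -0.15431637]
yaw -0.012888082038149574 len 0.24855880450947254 0.14896190363218131
ball [ 0.57110604 -0.22529703] O [ 0.57207262 -0.15030325] [ 0.57088564 -0.1473776 ] end [[ 0.02625446  0.04247184]
 [ 0.02729636 -0.03665163]] jaw [[ 0.03465742  0.04427355]
 [-0.03398634  0.04433801]] board in O [[ 0.07438708  0.12012324]
 [ 0.07435719 -0.12843556]
 [-0.0746028  -0.12768009]
 [-0.07463268  0.11993228]]
ball scene [ 0.57045125 -0.22342896  0.09      ]
stake [[0.54082679 0.2739821 ]
 [0.56750163 0.18948444]
 [0.51692404 0.1770463 ]
 [0.49117234 0.25872232]] [0.5291062  0.22480879] 0.08860813672566036 0.05208454559599602
yaw 0.3056087645522368 post [[0.52782882 0.22289266]]
```

View pics/c2.png

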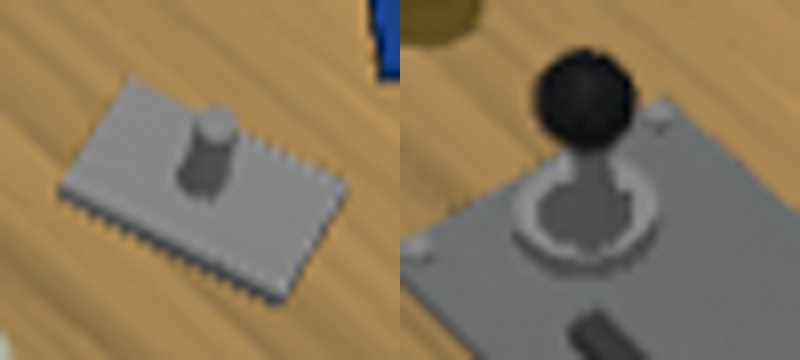

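>>> play_rows:
  targets:
    - [0, 0.019, 0.0564, 0, 0, 0, 0.12]
    - [0, 0.019, 0.0564, 0, 0, 0, 0.12]
    - [0, 0.019, 0.0564, 0, 0, 0, 0.12]
    - [0, 0.019, 0.0564, 0, 0, 0, 0.12]
    - [0, 0.019, 0.0564, 0, 0, 0, 0.12]
    - [0, 0.019, 0.0564, 0, 0, 0, 0.12]
    - [0, 0.019, 0.0564, 0, 0, 0, 0.12]
    - [0, 0.019, 0.0564, 0, 0, 0, 0.12]
    - [0, 0.019, 0.0564, 0, 0, 0, 0.12]
    - [0, 0.019, 0.0564, 0, 0, 0, 0.12]
    - [0, 0.019, 0.0564, 0, 0, 0, 0.12]
    - [0, 0.019, 0.0564, 0, 0, 0, 0.12]

```text
time_s: 1.6
position: [0.4926, 0.1125, 0.2021]
tcp_rot: [[-0.305, 0.952, -0.0], [0.952, 0.305, -0.0], [-0.0, -0.0, -1.0]]
force: [1.0, -1.0, -0.1]
opening: 1.001
```

```bash
cat > st.py <<'E'
from h import *
s=bot.read_state();R=s['tcp_rot'];np.set_printoptions(precision=4,suppress=True)
print(s['time_s'],s['position'],"yang",np.degrees(np.arctan2(R[1,1],R[0,1])),"z",R[:,2],"F",s['force'],"M",s['moment'],"op",s['opening'],"j",s['joint_positions'])
E
python3 st.py; python3 -c "
from h import *
print(w('scene',311.3,239.6,.05),w('scene',202.8,151.8,.09))"
```

```text
1.6 [0.4926 0.1125 0.2021] yang 17.776952007101453 z [-0.0002 -0.0003 -1.    ] F [ 0.9619 -1.0094 -0.0908] M [-0.0642 -0.1187 -0.0202] op 1.000839765224253 j [  0.1828  21.0606  99.0219  -0.0176  59.9262 -17.5853]
[0.52824273 0.22278278 0.05      ] [ 0.56899799 -0.22644062  0.09      ]
```

>>> play_rows:
  targets:
    - [0, 0.0177, 0.0551, 0, 0, 0, 0]
    - [0, 0.0177, 0.0552, 0, 0, 0, 0]
    - [0, 0, 0, -0.05, 0, 0, 0]
    - [0, 0, 0, -0.05, 0, 0, 0]
    - [0, 0, 0, -0.035, 0, 0, 0]
    - [0, 0, 0, 0, 0, 0, 0]

```text
time_s: 2.35
position: [0.525, 0.2203, 0.0643]
tcp_rot: [[-0.301, 0.953, -0.008], [0.954, 0.301, -0.002], [0.001, -0.008, -1.0]]
force: [0.1, 0.4, -0.3]
opening: 1.0
```

```bash
python3 st.py; python3 -c "
from h import *
a=bot.capture('scene');b=bot.capture('top');cv2.imwrite('pics/p1.png',np.hstack([cv2.resize(a[195:270,270:350],(400,375),interpolation=2),cv2.resize(b[160:235,135:215],(400,375),interpolation=2)]))"
```

```text
2.35 [0.525  0.2203 0.0643] yang 17.540189488261223 z [-0.0076 -0.0016 -1.    ] F [ 0.1167  0.3635 -0.26  ] M [ 0.0698 -0.1072  0.0141] op 0.9998354550841221 j [11.5207 37.1983 96.3246 -0.0022 46.9205 -6.0178]
```

View pics/p1.png

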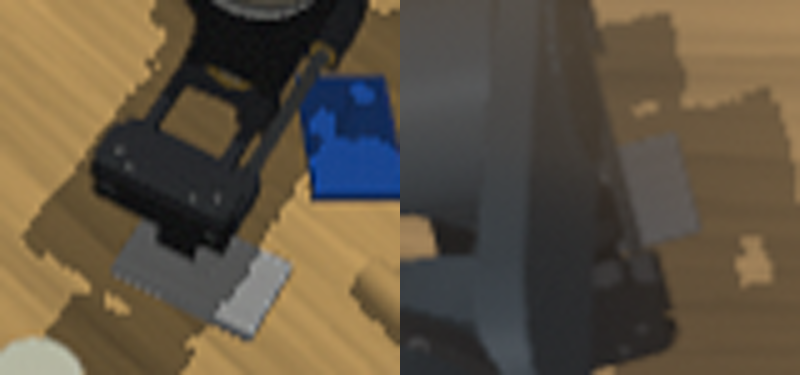

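The gripper is above the stake, but the post is hidden behind the fingers. I'm descending.

>>> play_rows:
  targets:
    - [0, 0.001, 0.001, -0.015, 0, 0, 0]
    - [0, 0, 0, -0.015, 0, 0, 0]
    - [0, 0, 0, 0, 0, 0, 0]
    - [0, 0, 0, 0, 0, 0, 0]

```text
time_s: 2.95
position: [0.5289, 0.2218, 0.0372]
tcp_rot: [[-0.301, 0.954, 0.0], [0.954, 0.301, -0.0], [-0.0, -0.0, -1.0]]
force: [0.6, -0.3, 0.1]
opening: 1.002
```

```bash
python3 st.py
```

```text
2.95 [0.5289 0.2218 0.0372] yang 17.535305622745383 z [ 0. -0. -1.] F [ 0.5579 -0.3397  0.121 ] M [-0.0137 -0.1269  0.0065] op 1.002350568817066 j [11.5946 39.7969 96.793  -0.0005 43.4101 -5.9404]
```

>>> play_rows:
  targets:
    - [0, -0.001, 0.001, -0.012, 0, 0, 0]
    - [0, 0, 0, -0.008, 0, 0, 0]
    - [0, 0, 0, 0, 0, 0, 0]
    - [1, 0, 0, 0, 0, 0, 0]
    - [1, 0, 0, 0, 0, 0, 0]
    - [1, 0, 0, 0, 0, 0, 0]
    - [1, 0, 0, 0, 0, 0, 0]
    - [1, 0, 0, 0, 0, 0, 0]
    - [1, 0, 0, 0, 0, 0, 0]

```text
time_s: 4.08
position: [0.5278, 0.2228, 0.0173]
tcp_rot: [[-0.301, 0.954, 0.0], [0.954, 0.301, -0.0], [-0.0, 0.0, -1.0]]
force: [0.4, 0.7, 0.0]
opening: 0.402
```

```bash
python3 st.py
```

```text
4.075 [0.5278 0.2228 0.0173] yang 17.531874642865024 z [ 0. -0. -1.] F [0.3901 0.6786 0.01  ] M [-0.0141 -0.0889  0.0111] op 0.401743436214861 j [11.715  41.6719 97.2886 -0.0011 41.0368 -5.8161]
```

Still closing; wait, then lift slightly.

>>> play_rows:
  targets:
    - [1, 0, 0, 0, 0, 0, 0]
    - [1, 0, 0, 0, 0, 0, 0]
    - [1, 0, 0, 0, 0, 0, 0]
    - [1, 0, 0, 0, 0, 0, 0]
    - [1, 0, 0, 0, 0, 0, 0]
    - [1, 0, 0, 0.02, 0, 0, 0]
    - [1, 0, 0, 0.04, 0, 0, 0]
    - [1, 0, 0, 0.05, 0, 0, 0]
    - [1, 0, 0, 0.05, 0, 0, 0]

```text
time_s: 5.2
position: [0.5267, 0.2226, 0.1773]
tcp_rot: [[-0.301, 0.954, -0.003], [0.954, 0.301, -0.0], [0.0, -0.003, -1.0]]
force: [0.1, 0.3, -5.0]
opening: 0.171
```

```bash
python3 st.py
```

```text
5.2 [0.5267 0.2226 0.1773] yang 17.524873776527542 z [-0.0028 -0.0005 -1.    ] F [ 0.1216  0.348  -4.9975] M [ 0.0712 -0.225   0.0112] op 0.17068558746919793 j [11.7131 27.9404 91.2439  0.0063 60.9757 -5.8148]
```

>>> play_rows:
  targets:
    - [1, 0.003, -0.025, 0, 0, 0, -0.04]
    - [1, 0.003, -0.045, 0, 0, 0, -0.04]
    - [1, 0.003, -0.05, -0.01, 0, 0, -0.04]
    - [1, 0.003, -0.05, -0.01, 0, 0, -0.04]
    - [1, 0.003, -0.05, -0.01, 0, 0, -0.04]
    - [1, 0.003, -0.05, -0.01, 0, 0, -0.04]
    - [1, 0.003, -0.05, -0.01, 0, 0, -0.04]
    - [1, 0.003, -0.04, -0.01, 0, 0, -0.04]
    - [1, 0, -0.019, -0.01, 0, 0, 0]
    - [1, 0, 0, -0.02, 0, 0, 0]
    - [1, 0, 0, 0, 0, 0, 0]
    - [1, 0, 0, 0, 0, 0, 0]

```text
time_s: 6.7
position: [0.5517, -0.1553, 0.0872]
tcp_rot: [[0.013, 1.0, -0.0], [1.0, -0.013, 0.0], [0.0, -0.0, -1.0]]
force: [-0.2, 0.9, -4.9]
opening: 0.172
```

```bash
python3 st.py;  python3 -c "
from h import *
a=bot.capture('scene');b=bot.capture('top');cv2.imwrite('pics/s2.png',a);cv2.imwrite('pics/t2.png',b)
cv2.imwrite('pics/p2.png',np.hstack([cv2.resize(a[140:220,165:265],(500,400),interpolation=2),cv2.resize(b[150:230,275:335],(300,400),interpolation=2)]))"
```

```text
6.7 [ 0.5517 -0.1553  0.0872] yang -0.7283346715913566 z [-0.0005  0.0005 -1.    ] F [-0.1657  0.9074 -4.9181] M [-0.0241 -0.141   0.0099] op 0.17162389470074518 j [-26.8903  35.2355  95.3461   0.016   49.4543 -26.1723]
```

View pics/p2.png

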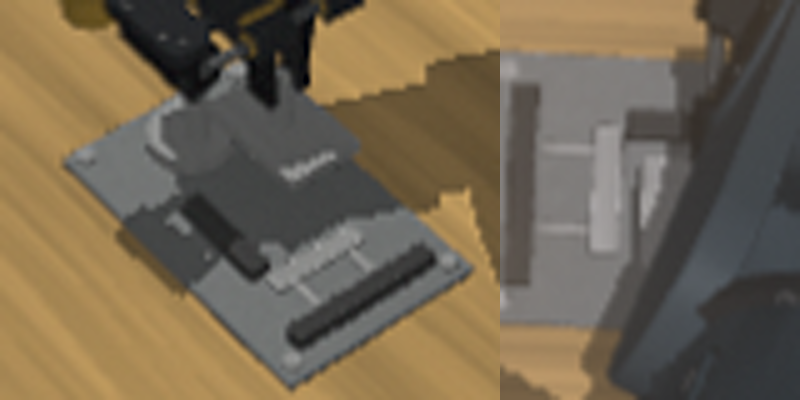

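Run:
```python
from h import *
for x,y,z in[(645,154,.08),(640,225,.08),(634,165,.07),(630,258,.07)]: print(w("top",275+(x-500+.5)/5-.5,150+(y+.5)/5-.5,z))
for x,y,z in[(283,180,.08),(357,147,.08)]: print("sc",w("scene",165+(x+.5)/5-.5,140+(y+.5)/5-.5,z))
```

```text
[ 0.58346544 -0.11015416  0.08      ]
[ 0.5470011  -0.10827125  0.08      ]
[ 0.5789921  -0.10592783  0.07      ]
[ 0.53091617 -0.10478532  0.07      ]
sc [ 0.5837297  -0.11351118  0.08      ]
sc [ 0.53102206 -0.10541133  0.08      ]
```

Run:
```python
from h import *
b=cv2.imread("pics/t2.png");a=cv2.imread("pics/s2.png")
cv2.imwrite("pics/p3.png",np.hstack([cv2.resize(b[170:215,285:325],(400,450),interpolation=2),cv2.resize(a[155:195,200:240],(400,450),interpolation=2)]))
```

```text
(no output)
```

View pics/p3.png

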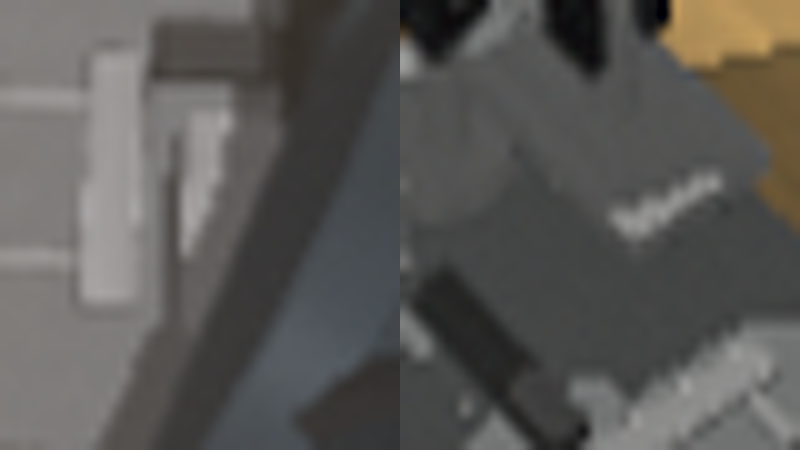

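Run:
```python
from h import *
A=[w("top",285+19-.5,170+10.8-.5,.08),w("top",285+18-.5,170+25.5-.5,.08)]
B=[w("scene",200+21-.5,155+211/11.25-.5,.08),w("scene",200+37-.5,155+155/11.25-.5,.08)]
J=[w("top",285+14.5-.5,170+4.5-.5,.02),w("top",285+13.5-.5,170+30.5-.5,.02)]
for p in(A,B,J): print(p,np.degrees(np.arctan2(p[0][1]-p[1][1],p[0][0]-p[1][0])))
# expected projection for grid of stake yaw, using tool pose
for d in(-6,-3,0,3):
  r=np.radians(-.73+d);R=np.array([[np.cos(r),-np.sin(r)],[np.sin(r),np.cos(r)]])
  P=np.array([[*(R@[sx*.028,.045]+[.5517,-.1553]),z] for z in(.08,.07) for sx in(1,-1)])
  print(d,((px("top",P)-[285,170]+.5)*10).round(),((px("scene",P)-[200,155]+.5)*[10,11.25]+[400,0]).round())
```

```text
[array([ 0.58371392, -0.10989357,  0.08      ]), array([ 0.54597207, -0.10803555,  0.08      ])] -2.8183806367966375
[array([ 0.57919499, -0.12271432,  0.08      ]), array([ 0.52782588, -0.10680187,  0.08      ])] -17.21124462260576
[array([ 0.60910455, -0.10545241,  0.02      ]), array([ 0.5383906 , -0.10413517,  0.02      ])] -1.06717244537832
-6 [[206. 104.]
 [176. 321.]
 [200. 110.]
 [171. 324.]] [[614. 238.]
 [766. 156.]
 [615. 263.]
 [766. 181.]]
-3 [[199. 113.]
 [181. 331.]
 [194. 118.]
 [175. 334.]] [[623. 238.]
 [769. 150.]
 [624. 263.]
 [770. 174.]]
0 [[193. 121.]
 [186. 340.]
 [187. 127.]
 [181. 343.]] [[632. 237.]
 [772. 143.]
 [633. 262.]
 [773. 168.]]
3 [[187. 131.]
 [192. 350.]
 [182. 136.]
 [186. 353.]] [[640. 236.]
 [775. 136.]
 [642. 261.]
 [776. 161.]]
```

>>> play_rows:
  targets:
    - [1, 0, -0.001, -0.02, 0, 0, 0.02]
    - [1, 0, 0, -0.02, 0, 0, 0]
    - [1, 0, 0, -0.012, 0, 0, 0]
    - [1, 0, 0, -0.004, 0, 0, 0]
    - [1, 0, 0, 0, 0, 0, 0]

```text
time_s: 7.42
position: [0.5522, -0.1572, 0.0315]
tcp_rot: [[-0.006, 1.0, 0.001], [1.0, 0.006, -0.0], [-0.0, 0.001, -1.0]]
force: [-0.1, 0.2, -5.5]
opening: 0.168
```

>>> play_rows:
  targets:
    - [1, 0, 0, -0.002, 0, 0, 0]
    - [1, 0, 0, -0.002, 0, 0, 0]
    - [1, 0, 0, -0.001, 0, 0, 0]
    - [1, 0, 0, 0, 0, 0, 0]

```text
time_s: 7.92
position: [0.5518, -0.1572, 0.0262]
tcp_rot: [[-0.006, 1.0, -0.0], [1.0, 0.006, 0.0], [0.0, -0.0, -1.0]]
force: [0.4, -0.2, -5.1]
opening: 0.171
```

```bash
python3 st.py
```

```text
7.925 [ 0.5518 -0.1572  0.0262] yang 0.34010274413607033 z [-0.0001  0.0001 -1.    ] F [ 0.3897 -0.1557 -5.1121] M [-0.0115 -0.0958  0.0197] op 0.1706056810614652 j [-27.0556  40.853   96.9945   0.0026  42.1587 -27.3976]
```

>>> play_rows:
  targets:
    - [1, 0, 0.001, -0.001, 0, 0, 0]
    - [1, 0, 0, -0.0005, 0, 0, 0]
    - [1, 0, 0, 0, 0, 0, 0]

```text
time_s: 8.3
position: [0.5521, -0.1563, 0.0252]
tcp_rot: [[-0.006, 1.0, 0.001], [1.0, 0.006, -0.0], [-0.0, 0.001, -1.0]]
force: [-0.6, 0.1, -1.2]
opening: 0.166
```

```bash
python3 st.py
```

```text
8.3 [ 0.5521 -0.1563  0.0252] yang 0.3458916254834325 z [ 0.0007 -0.0003 -1.    ] F [-0.5889  0.1209 -1.183 ] M [ 0.0014 -0.0071  0.0168] op 0.1662392514983653 j [-26.9587  40.9396  97.042    0.0059  41.9771 -27.3089]
```

>>> play_rows:
  targets:
    - [1, 0.004, 0, 0, 0, 0, 0]
    - [1, 0.004, 0, 0, 0, 0, 0]
    - [1, 0.003, 0, 0, 0, 0, 0]
    - [1, 0.002, 0, 0, 0, 0, 0]
    - [1, 0.001, 0, 0, 0, 0, 0]
    - [1, 0, 0, 0, 0, 0, 0]

```text
time_s: 9.05
position: [0.5647, -0.1559, 0.0252]
tcp_rot: [[-0.006, 1.0, -0.002], [1.0, 0.006, 0.001], [0.001, -0.002, -1.0]]
force: [-5.0, 0.3, 6.1]
opening: 0.169
```

>>> play_rows:
  targets:
    - [1, 0.001, 0, 0, 0, 0, 0]
    - [1, 0.001, 0, 0, 0, 0, 0]
    - [1, 0, 0, 0, 0, 0, 0]

```text
time_s: 9.43
position: [0.5667, -0.1559, 0.0252]
tcp_rot: [[-0.006, 1.0, -0.002], [1.0, 0.006, 0.001], [0.001, -0.002, -1.0]]
force: [-5.2, -0.2, 6.1]
opening: 0.172
```

```bash
python3 st.py
```

```text
9.425 [ 0.5667 -0.1559  0.0252] yang 0.3647658791404893 z [-0.0024  0.0007 -1.    ] F [-5.2307 -0.2205  6.0834] M [0.0362 0.8081 0.0212] op 0.17235507951422765 j [-26.2465  41.6658  94.7907  -0.038   43.6829 -26.5837]
```

>>> play_rows:
  targets:
    - [1, 0, 0, 0.0004, 0, 0, 0]
    - [1, 0.001, 0, 0, 0, 0, 0]
    - [1, 0.001, 0, 0, 0, 0, 0]
    - [1, 0, 0, 0, 0, 0, 0]

```text
time_s: 9.93
position: [0.5698, -0.1561, 0.0252]
tcp_rot: [[-0.006, 1.0, -0.0], [1.0, 0.006, 0.0], [0.0, -0.0, -1.0]]
force: [-4.5, -0.1, 3.6]
opening: 0.171
```

>>> play_rows:
  targets:
    - [1, 0.001, 0, 0, 0, 0, 0]
    - [1, 0, 0, 0, 0, 0, 0]

```text
time_s: 10.18
position: [0.5701, -0.1561, 0.0252]
tcp_rot: [[-0.006, 1.0, -0.002], [1.0, 0.006, 0.0], [0.0, -0.002, -1.0]]
force: [-5.4, -0.2, 4.9]
opening: 0.168
```

>>> play_rows:
  targets:
    - [1, 0.001, 0, 0, 0, 0, 0]
    - [1, 0, 0, 0, 0, 0, 0]

```text
time_s: 10.42
position: [0.5702, -0.156, 0.0252]
tcp_rot: [[-0.007, 1.0, -0.003], [1.0, 0.007, 0.001], [0.001, -0.003, -1.0]]
force: [-7.7, 0.0, 6.5]
opening: 0.167
```

>>> play_rows:
  targets:
    - [1, 0, 0, 0.0004, 0, 0, 0]
    - [1, 0.001, 0, 0, 0, 0, 0]
    - [1, 0.001, 0, 0, 0, 0, 0]
    - [1, 0, 0, 0, 0, 0, 0]

```text
time_s: 10.92
position: [0.5707, -0.1557, 0.0254]
tcp_rot: [[-0.007, 1.0, -0.006], [1.0, 0.007, 0.001], [0.002, -0.006, -1.0]]
force: [-10.1, 0.0, 7.8]
opening: 0.167
```

```bash
python3 st.py
```

```text
10.925 [ 0.5707 -0.1557  0.0254] yang 0.37826037506443067 z [-0.0065  0.0015 -1.    ] F [-10.0864   0.0237   7.8042] M [-0.1289  1.579  -0.084 ] op 0.16718726264157996 j [-26.0245  41.8996  94.0083  -0.1238  44.4616 -26.3138]
```

>>> play_rows:
  targets:
    - [1, -0.002, 0, 0, 0, 0, 0]
    - [0, 0, 0, 0, 0, 0, 0]
    - [0, 0, 0, 0, 0, 0, 0]
    - [0, 0, 0, 0, 0, 0, 0]
    - [0, -0.001, 0, 0, 0, 0, 0]
    - [0, -0.001, 0, 0, 0, 0, 0]
    - [0, 0, 0, 0, 0, 0, 0]

```text
time_s: 11.8
position: [0.5698, -0.1562, 0.0255]
tcp_rot: [[-0.006, 1.0, 0.0], [1.0, 0.006, 0.0], [0.0, 0.0, -1.0]]
force: [-0.4, -0.6, -0.4]
opening: 0.769
```

```bash
python3 st.py
```

```text
11.8 [ 0.5698 -0.1562  0.0255] yang 0.3401652399286888 z [ 0.0001  0.     -1.    ] F [-0.3801 -0.5987 -0.4318] M [ 0.0177 -0.0955  0.0132] op 0.7688587499481706 j [-26.1583  41.7386  94.4551   0.0033  43.8034 -26.5008]
```

>>> play_rows:
  targets:
    - [0, 0, 0, 0.03, 0, 0, 0]
    - [0, 0, 0, 0.05, 0, 0, 0]
    - [0, 0, 0, 0.05, 0, 0, 0.1]
    - [0, 0, -0.01, 0, 0, 0, 0.18]
    - [0, 0, -0.02, 0, 0, 0, 0.18]
    - [0, 0, -0.02, 0, 0, 0, 0.18]
    - [0, 0, -0.02, 0, 0, 0, 0.18]
    - [0, 0, 0, 0, 0, 0, 0.18]
    - [0, 0, 0, 0, 0, 0, 0.18]
    - [0, 0, 0, 0, 0, 0, 0.12]
    - [0, 0, 0, 0, 0, 0, 0]

```text
time_s: 13.18
position: [0.5697, -0.2261, 0.1555]
tcp_rot: [[-0.965, 0.263, -0.0], [0.263, 0.965, 0.0], [0.0, 0.0, -1.0]]
force: [-0.3, -1.0, 0.6]
opening: 1.001
```

```bash
python3 st.py;  python3 -c "
from h import *
a=bot.capture('scene');b=bot.capture('top');cv2.imwrite('pics/s3.png',a);cv2.imwrite('pics/t3.png',b)
cv2.imwrite('pics/p4.png',np.hstack([cv2.resize(a[140:215,175:260],(510,450),interpolation=2),cv2.resize(b[155:225,270:315],(289,450),interpolation=2)]))"
```

```text
13.175 [ 0.5697 -0.2261  0.1555] yang 74.74244076721578 z [-0.0001  0.0001 -1.    ] F [-0.3329 -0.9871  0.5718] M [ 0.1432 -0.1261 -0.0182] op 1.0011856877521041 j [ -32.0837   32.4159   86.5115    0.0054   61.0795 -106.8288]
```

View pics/p4.png

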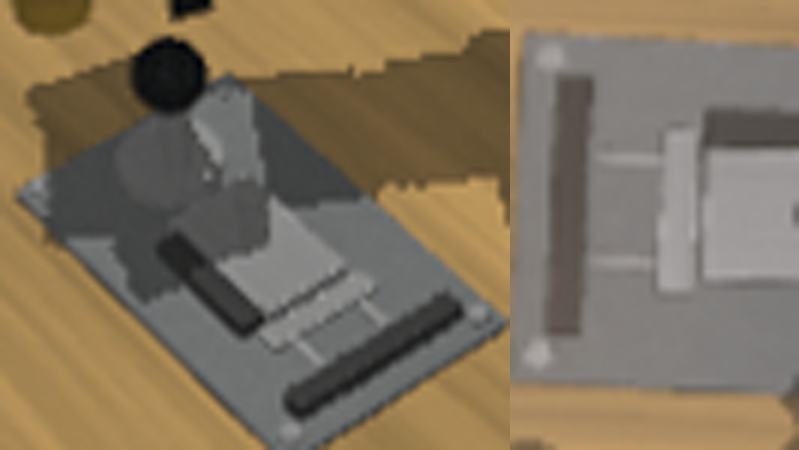

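>>> play_rows:
  targets:
    - [0, 0, 0, -0.03, 0, 0, 0]
    - [0, 0, 0, -0.03, 0, 0, 0]
    - [0, 0, 0, -0.02, 0, 0, 0]
    - [0, 0, 0, -0.0045, 0, 0, 0]
    - [1, 0, 0, 0, 0, 0, 0]
    - [1, 0, 0, 0, 0, 0, 0]
    - [1, 0, 0, 0, 0, 0, 0]
    - [1, 0, 0, 0, 0, 0, 0]
    - [1, 0, 0, 0, 0, 0, 0]
    - [1, 0, 0, 0, 0, 0, 0]
    - [1, 0, 0, 0, 0, 0, 0]
    - [1, 0, 0, 0, 0, 0, 0]

```text
time_s: 14.78
position: [0.5699, -0.226, 0.0712]
tcp_rot: [[-0.965, 0.262, 0.0], [0.262, 0.965, 0.0], [-0.0, 0.0, -1.0]]
force: [-0.0, 2.7, 1.9]
opening: 0.457
```

```bash
python3 st.py
```

```text
14.775 [ 0.5699 -0.226   0.0712] yang 74.82106862424257 z [ 0.0002  0.0003 -1.    ] F [-0.0265  2.684   1.866 ] M [ 0.444  -0.208  -0.0141] op 0.45670629804696605 j [ -32.0695   38.9325   89.9268    0.0273   51.1392 -106.9077]
```

>>> play_rows:
  targets:
    - [1, 0, 0.001, 0, 0, 0, 0]
    - [1, 0, 0, 0, 0, 0, -0.05]
    - [1, 0, 0, 0, 0, 0, -0.1]
    - [1, 0, 0, 0, 0, 0, -0.1]
    - [1, 0, 0, 0, 0, 0, -0.05]
    - [1, 0, 0, 0, 0, 0, -0.05]

```text
time_s: 15.52
position: [0.5699, -0.2261, 0.0712]
tcp_rot: [[-0.817, 0.577, 0.0], [0.577, 0.817, -0.002], [-0.001, -0.001, -1.0]]
force: [-1.2, -1.1, 2.0]
opening: 0.458
```

```bash
python3 st.py
```

```text
15.525 [ 0.5699 -0.2261  0.0712] yang 54.77699941320826 z [ 0.0002 -0.0019 -1.    ] F [-1.2117 -1.0764  2.0113] M [-0.0483 -0.0715  0.2327] op 0.45783230918454904 j [-32.025   38.9185  89.9594  -0.1109  51.057  -86.7324]
```

>>> play_rows:
  targets:
    - [1, 0, 0, 0, 0, 0, -0.05]
    - [1, 0, 0, 0, 0, 0, -0.05]
    - [1, 0, 0, 0, 0, 0, -0.05]
    - [1, 0, 0, 0, 0, 0, -0.05]

```text
time_s: 16.02
position: [0.5698, -0.2262, 0.0713]
tcp_rot: [[-0.686, 0.728, -0.0], [0.728, 0.686, -0.002], [-0.001, -0.001, -1.0]]
force: [-0.2, -1.5, 2.3]
opening: 0.456
```

```bash
python3 st.py
```

```text
16.025 [ 0.5698 -0.2262  0.0713] yang 43.32052142892941 z [-0.    -0.002 -1.   ] F [-0.1871 -1.5192  2.2738] M [-0.0591 -0.0373  0.2223] op 0.4558522907641196 j [-32.0316  38.9168  89.9618  -0.1257  51.0613 -75.2732]
```

>>> play_rows:
  targets:
    - [1, 0, 0, 0, 0, 0, -0.05]
    - [1, 0, 0, 0, 0, 0, -0.05]
    - [1, 0, 0, 0, 0, 0, -0.05]
    - [1, 0, 0, 0, 0, 0, -0.05]

```text
time_s: 16.52
position: [0.5697, -0.2263, 0.0713]
tcp_rot: [[-0.528, 0.849, -0.0], [0.849, 0.528, -0.002], [-0.002, -0.001, -1.0]]
force: [-0.7, -0.9, 2.1]
opening: 0.456
```

```bash
python3 st.py
```

```text
16.525 [ 0.5697 -0.2263  0.0713] yang 31.86799301305577 z [-0.0001 -0.0021 -1.    ] F [-0.6707 -0.9408  2.0909] M [-0.1734  0.0434  0.2317] op 0.45596591951234705 j [-32.0346  38.915   89.964   -0.1381  51.0637 -63.8159]
```

>>> play_rows:
  targets:
    - [1, 0, 0, 0, 0, 0, -0.05]
    - [1, 0, 0, 0, 0, 0, -0.05]

```text
time_s: 16.77
position: [0.5697, -0.2263, 0.0712]
tcp_rot: [[-0.441, 0.898, -0.0], [0.898, 0.441, -0.002], [-0.002, -0.001, -1.0]]
force: [-1.2, -1.5, 1.9]
opening: 0.455
```

```bash
python3 st.py
```

```text
16.775 [ 0.5697 -0.2263  0.0712] yang 26.139764743870117 z [-0.0003 -0.0021 -1.    ] F [-1.1569 -1.4698  1.884 ] M [-0.1732  0.0317  0.2463] op 0.4552692826319154 j [-32.0341  38.9181  89.9664  -0.1424  51.0662 -58.0845]
```

>>> play_rows:
  targets:
    - [1, 0, 0, 0, 0, 0, -0.05]
    - [1, 0, 0, 0, 0, 0, -0.05]

```text
time_s: 17.02
position: [0.5696, -0.2264, 0.0713]
tcp_rot: [[-0.349, 0.937, -0.0], [0.937, 0.349, -0.002], [-0.002, -0.001, -1.0]]
force: [-0.7, -1.3, 2.7]
opening: 0.457
```

```bash
python3 st.py
```

```text
17.025 [ 0.5696 -0.2264  0.0713] yang 20.410266963031884 z [-0.0003 -0.0022 -1.    ] F [-0.6889 -1.3436  2.6935] M [-0.2841  0.0384  0.2708] op 0.45666056265108773 j [-32.0401  38.9146  89.9648  -0.151   51.0693 -52.3556]
```

>>> play_rows:
  targets:
    - [1, 0, 0, 0, 0, 0, -0.05]
    - [1, 0, 0, 0, 0, 0, -0.05]

```text
time_s: 17.27
position: [0.5696, -0.2263, 0.0712]
tcp_rot: [[-0.253, 0.967, -0.0], [0.967, 0.253, -0.002], [-0.002, -0.001, -1.0]]
force: [-0.7, -1.8, 2.7]
opening: 0.452
```

```bash
python3 st.py
```

```text
17.275 [ 0.5696 -0.2263  0.0712] yang 14.681587870472592 z [-0.0005 -0.0022 -1.    ] F [-0.7074 -1.7511  2.7228] M [-0.2456  0.0508  0.294 ] op 0.4517391145080083 j [-32.0403  38.915   89.9696  -0.1532  51.0736 -46.6258]
```

>>> play_rows:
  targets:
    - [1, 0, 0, 0, 0, 0, -0.05]
    - [1, 0, 0, 0, 0, 0, -0.05]

```text
time_s: 17.52
position: [0.5695, -0.2263, 0.0712]
tcp_rot: [[-0.156, 0.988, -0.001], [0.988, 0.156, -0.002], [-0.002, -0.001, -1.0]]
force: [-1.2, -2.2, 1.9]
opening: 0.455
```

```bash
python3 st.py
```

```text
17.525 [ 0.5695 -0.2263  0.0712] yang 8.963220118461708 z [-0.0006 -0.0022 -1.    ] F [-1.2095 -2.2371  1.8585] M [-0.29    0.0962  0.3217] op 0.45533611157243653 j [-32.0403  38.9143  89.9716  -0.1616  51.0747 -40.9021]
```

```bash
cat > jaw.py <<'E'
from h import *
import sys
n=sys.argv[1]
b=bot.capture('top');cv2.imwrite(f'pics/t_{n}.png',b)
r=cv2.imread('pics/t3.png')
for nm,im in(("ref",r),("now",b)): print(nm,im[182:196,284:306].astype(float).mean((0,2)).round(0).astype(int))
E
python3 jaw.py a
```

```text
ref [128 129 130 129 129 129 129 128 126 147 158 159 158 154 155 123 147 157
 156 156 156 156]
now [ 74  73  73  72  72  71  71  70  70  70  73  78  81  83  88  76  92  98
 102 106 109 113]
```

```bash
python3 -c "
from h import *
a=bot.capture('scene');b=cv2.imread('pics/t_a.png');cv2.imwrite('pics/s_a.png',a)
cv2.imwrite('pics/p5.png',np.hstack([cv2.resize(a[140:215,175:260],(510,450),interpolation=2),cv2.resize(b[155:225,270:315],(289,450),interpolation=2)]))"
```

```text
(no output)
```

View pics/p5.png

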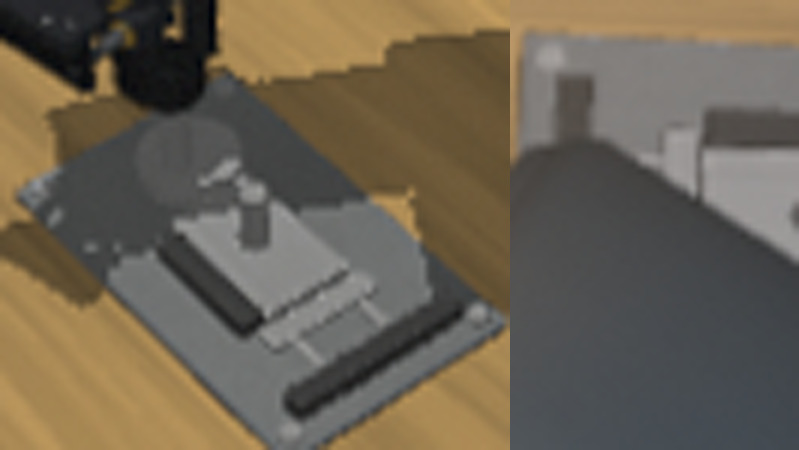

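```bash
cat > prof.py <<'E'
from h import *
import sys
def prof(im,z=.02):
    g=cv2.cvtColor(im,cv2.COLOR_BGR2GRAY).astype(np.float32);O=np.array([.5705,-.1508]);yw=-.0129
    ys=np.arange(.03,.075,.001);xs=np.arange(-.025,.026,.002);out=[]
    X,Y=np.meshgrid(xs,ys);P=np.stack([O[0]+np.cos(yw)*X-np.sin(yw)*Y,O[1]+np.sin(yw)*X+np.cos(yw)*Y,0*X+z],-1)
    q=px("scene",P).astype(np.float32).reshape(*X.shape,2)
    return ys,cv2.remap(g,q[...,0],q[...,1],cv2.INTER_CUBIC).mean(1)
def shift(a,b):
    # jaw shift: fit b(y)=a(y-d) on outer edge window
    ys=np.arange(len(a));best=[]
    for d in np.arange(-2,8,.1):
        s=slice(20,40);best.append((np.sum((np.interp(ys-d,ys,a)[s]-b[s])**2),d))
    return min(best)
if __name__=="__main__":
    r=prof(cv2.imread("pics/s3.png"))
    if len(sys.argv)>1: im=bot.capture("scene");cv2.imwrite(f"pics/s_{sys.argv[1]}.png",im)
    else: im=cv2.imread("pics/s_a.png");print(r[1].round().astype(int))
    n=prof(im);print(n[1].round().astype(int),"shift mm",shift(r[1],n[1]))
E
python3 prof.py
```

```text
[136 136 136 136 136 136 137 138 138 138 136 132 123 111  98  88  83  86
  94 105 117 127 135 139 140 139 138 138 139 139 139 138 136 132 125 116
 107 100  98 101 106 111 114 114 114]
[137 137 137 137 137 137 138 139 140 141 140 137 132 122 109  97  88  87
  92 103 116 128 136 141 142 141 140 140 140 141 141 140 138 134 127 117
 108 102 100 103 108 113 116 116 115] shift mm (np.float64(58.867965310233565), np.float64(0.10000000000000187))
```

>>> play_rows:
  targets:
    - [1, 0, 0, 0, 0, 0, -0.05]
    - [1, 0, 0, 0, 0, 0, -0.05]

```text
time_s: 17.88
position: [0.5695, -0.2263, 0.0713]
tcp_rot: [[-0.057, 0.998, -0.001], [0.998, 0.057, -0.002], [-0.002, -0.001, -1.0]]
force: [-2.0, -1.0, 2.7]
opening: 0.455
```

```bash
python3 st.py; python3 prof.py b
```

```text
17.875 [ 0.5695 -0.2263  0.0713] yang 3.2667321577608983 z [-0.0006 -0.0021 -1.    ] F [-2.0376 -0.9671  2.7192] M [-0.4997  0.2266  0.2104] op 0.4548632898235221 j [-32.0434  38.9132  89.9711  -0.1522  51.0803 -35.2146]
[138 138 138 137 137 137 138 138 139 140 140 139 136 130 120 109  99  94
  96 104 116 127 136 141 142 141 140 140 140 141 141 140 138 134 127 118
 109 102 100 103 108 113 116 116 116] shift mm (np.float64(56.319630028241164), np.float64(0.10000000000000187))
```

>>> play_rows:
  targets:
    - [1, 0, 0, 0, 0, 0, -0.05]
    - [1, 0, 0, 0, 0, 0, -0.05]

```text
time_s: 18.18
position: [0.5694, -0.2263, 0.0712]
tcp_rot: [[0.042, 0.999, -0.001], [0.999, -0.042, -0.002], [-0.002, -0.001, -1.0]]
force: [-2.6, -3.9, 2.3]
opening: 0.456
```

```bash
python3 st.py; python3 prof.py c
```

```text
18.175 [ 0.5694 -0.2263  0.0712] yang -2.4333679925997327 z [-0.0007 -0.002  -1.    ] F [-2.5683 -3.8589  2.2841] M [-0.5593  0.2964  0.3624] op 0.45638588662449237 j [-32.0466  38.913   89.974   -0.1563  51.0863 -29.5151]
[138 138 137 137 137 137 137 137 138 139 140 140 139 136 128 118 107  98
  94  97 106 117 128 136 140 141 141 140 140 141 142 141 139 136 130 122
 112 105 101 102 106 111 115 116 116] shift mm (np.float64(60.9888211255797), np.float64(0.8000000000000025))
```

>>> play_rows:
  targets:
    - [1, 0, 0, 0, 0, 0, -0.05]
    - [1, 0, 0, 0, 0, 0, -0.05]

```text
time_s: 18.48
position: [0.5694, -0.2263, 0.0712]
tcp_rot: [[0.141, 0.99, -0.001], [0.99, -0.141, -0.002], [-0.002, -0.001, -1.0]]
force: [-2.8, -3.2, 3.5]
opening: 0.457
```

```bash
python3 st.py; python3 prof.py d
```

```text
18.475 [ 0.5694 -0.2263  0.0712] yang -8.126022873793596 z [-0.0009 -0.002  -1.    ] F [-2.8136 -3.1524  3.4714] M [-0.6245  0.3243  0.3761] op 0.4571556368416098 j [-32.045   38.9152  89.9777  -0.1625  51.0888 -23.817 ]
[137 137 137 137 137 137 137 138 138 139 140 140 140 138 134 127 117 107
  99  96 100 110 121 131 138 140 141 140 140 140 141 141 141 139 136 130
 122 114 106 102 103 106 111 114 116] shift mm (np.float64(62.04710943124578), np.float64(1.7000000000000033))
```

>>> play_rows:
  targets:
    - [1, 0, 0, 0, 0, 0, -0.05]
    - [1, 0, 0, 0, 0, 0, -0.05]

```text
time_s: 18.77
position: [0.5693, -0.2263, 0.0712]
tcp_rot: [[0.239, 0.971, -0.001], [0.971, -0.239, -0.002], [-0.002, -0.0, -1.0]]
force: [-3.2, -4.4, 3.3]
opening: 0.454
```

```bash
python3 st.py; python3 prof.py e
```

```text
18.775 [ 0.5693 -0.2263  0.0712] yang -13.824435946833388 z [-0.001  -0.0021 -1.    ] F [-3.1545 -4.4235  3.2566] M [-0.771   0.4834  0.5255] op 0.45394691818637545 j [-32.0452  38.9119  89.9781  -0.1703  51.0927 -18.1138]
[138 137 137 137 137 137 137 138 138 138 139 140 140 140 138 133 125 115
 105  98  96 101 111 123 133 139 141 141 140 140 140 141 141 141 138 135
 128 119 109 101  98 100 105 111 115] shift mm (np.float64(75.49200188600256), np.float64(2.3000000000000043))
```

>>> play_rows:
  targets:
    - [1, 0, 0, 0, 0, 0, -0.03]
    - [1, 0, 0, 0, 0, 0, -0.03]

```text
time_s: 19.08
position: [0.5693, -0.2263, 0.0713]
tcp_rot: [[0.296, 0.955, -0.001], [0.955, -0.296, -0.002], [-0.002, -0.0, -1.0]]
force: [-2.8, -3.9, 3.5]
opening: 0.457
```

```bash
python3 st.py; python3 prof.py f
```

```text
19.075 [ 0.5693 -0.2263  0.0713] yang -17.20386736332125 z [-0.001  -0.0022 -1.    ] F [-2.7814 -3.8885  3.4525] M [-0.7289  0.519   0.6116] op 0.45685611490973954 j [-32.0403  38.9107  89.9783  -0.1781  51.0951 -14.7246]
[138 137 137 137 137 137 138 138 138 138 138 139 140 141 140 137 131 122
 111 101  95  96 104 115 127 136 141 142 141 140 140 141 141 141 140 138
 133 126 117 108 102 101 104 109 113] shift mm (np.float64(142.8592768980303), np.float64(3.0000000000000044))
```

>>> play_rows:
  targets:
    - [0, 0, 0, 0, 0, 0, 0]
    - [0, 0, 0, 0, 0, 0, 0]
    - [0, 0, 0, 0, 0, 0, 0]
    - [0, 0, 0, 0, 0, 0, 0]
    - [0, 0, 0, 0, 0, 0, 0]
    - [0, 0, 0, 0, 0, 0, 0]
    - [0, 0, 0, 0.03, 0, 0, 0]
    - [0, 0, 0, 0.05, 0, 0, 0]
    - [0, 0, 0, 0.04, 0, 0, 0]
    - [0, 0, 0, 0, 0, 0, 0]

```text
time_s: 20.38
position: [0.5722, -0.2266, 0.1951]
tcp_rot: [[0.299, 0.954, 0.008], [0.954, -0.299, -0.005], [-0.002, 0.009, -1.0]]
force: [-0.1, -0.8, -0.5]
opening: 1.002
```

```bash
python3 st.py; python3 prof.py g; python3 -c "
from h import *
a=cv2.imread('pics/s_g.png');b=bot.capture('top')
cv2.imwrite('pics/p6.png',np.hstack([cv2.resize(a[140:215,175:260],(510,450),interpolation=2),cv2.resize(b[155:225,270:315],(289,450),interpolation=2)]))"
```

```text
20.375 [ 0.5722 -0.2266  0.1951] yang -17.411861622735028 z [ 0.0075 -0.0046 -1.    ] F [-0.0905 -0.792  -0.4906] M [-0.0205 -0.0316 -0.0003] op 1.0015192744094035 j [-31.9942  29.7134  84.3718   0.0066  65.4103 -14.5846]
[136 136 136 136 136 136 136 136 136 137 137 138 139 139 139 136 130 121
 110 101  95  96 103 114 126 134 139 140 140 139 139 139 140 139 138 136
 132 125 116 107 101 100 103 108 112] shift mm (np.float64(100.21823819036909), np.float64(3.100000000000005))
```

View pics/p6.png

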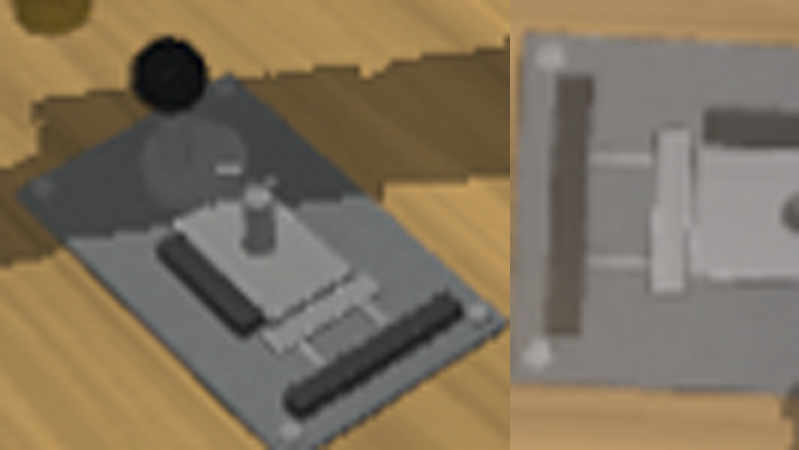

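The arm is clear. The cam bears on the stake, the stake is square against the end stop, and both cameras show the jaw back by about 3 mm. Handing in.

```bash
python3 -c "
from rig import bot
print(bot.hand_in())"
```

```text
the job is handed in; nothing more can be done
None
```

I set the stake in the slot, slid it home against the end stop (about 10 N on the tool, part of it friction with the board), and let go. I then turned the ball knob clockwise about 1.6 rad in one grasp until the jaw was pushed back about 3 mm, opened the gripper and lifted clear. The job was handed in at about 20 s; no verdict was reported.

**Final checks:**
- **Jaw travel:** about 3.0 mm in the scene camera and about 3.2 mm in the top camera, which is about 18–19 N at 6 N per mm. The travel was unchanged after letting go.
- **Torque:** it rose from about 0.24 N m in free turning to 0.61 N m, which fits a firm nip. Readings drifted up slightly before the jaw moved, while the cam was sliding the stake, and one reading right after a camera pause dipped. I therefore set the nip by the jaw travel in the images, not by the torque.
- **Stake:** in both views it looks square and against the end stop. The gripper is open and clear of everything.
- **Bystanders:** the arm kept clear of them throughout, but I did not measure their positions at the end.

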